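# Free the projector's lamp hatch and pop it open

## Robot

A 6-joint arm with a two-finger parallel gripper is mounted at the origin on the work surface. World frame = base frame: x ahead of the robot, y to its left, z up, the work surface at z = 0. Lengths are in m, angles in rad, forces in N, time in s.
With the tool pointing down it reaches from about 0.275 to 0.875 m from the base axis. Payload 12.5 kg.
Tool frame: the origin (TCP) lies midway between the tips of the shut fingers; the grasp point (between the pads) lies ctrl.grip_depth behind it (ctrl.grip_depth is the distance from the TCP to the grasp point, in m); z points along the fingers, y is the direction in which the jaws open and shut (so a half turn about z gives the same grasp; the last joint's range is limited). The gripper opens to 85 mm and grips with 20 to 120 N. Pads are 22 mm wide; open, the fingers measure 114 mm over their backs; the gripper's body (76 mm by 85 mm) begins 54 mm behind the grasp point. The pads swing forward as they close: fully open they stand 13 mm farther back than shut.
Start: joints at [1.154, 0.351, 1.652, -0, 1.139, -0.085], TCP at [0.179, 0.52, 0.231] pointing down, gripper open.
Joint ranges: [-2.75, 2.75], [-0.79, 2.1], [0.01, 2.65], [-1.57, 4.71], [0.07, 3.14], [-2.87, 2.87]. Speed limits (rad/s): [2.22, 2.22, 2.79, 3.14, 3.14, 3.14].

## Interface

Orientations are given as a unit quaternion [w, x, y, z].
In Python, from rig import status, imaging, job, ctrl gives the robot as it stands.
- The arm moves only by the tool send_rows, never from a script. Its argument "deltas" is a list of rows, each a list of 7 numbers: the turn, a rotation vector about the tool's x, y, z in rad, then the shift along the tool's x, y, z in m, then the finger opening in m, from 0 to 0.0854. In form: [[rx, ry, rz, tx, ty, tz, hand], ...]. A call has exactly 10 rows; each row is the pose to reach, as a shift and turn from the pose commanded when the call began, along the tool's axes at that moment; what a row does not reach only later rows make up. A row lasts 1/12 s, in which the tool goes at most 41.7 mm and 7.16 degrees, less where a joint would pass 70% of its speed; a pose out of reach is approached as far as the arm can. A call with a gripper value outside its range is refused whole. The fingers move at their own pace and stop on an object; "force" is the grip in N (left out, the last holds). Time passes only in rows, so rows that repeat a pose let the fingers close, or fill a call up. It gives the time, the measured TCP pose, the force and the opening at its end, in the units of the state.
- status.state(): the state, without advancing time (a new reading comes with each control period).
- imaging.read_camera(name): name is "scene" or "top" or "wrist"; returns the picture (384x512x3 uint8, red, green, blue); there is no depth.
- imaging.camera_model(name): a dict with "intrinsics" (3x3 intrinsics, pixels), "R" (3x3) and "t" (3): a world point X has camera coordinates R X + t; the wrist camera has in their place "T_tool_cam" (4x4, takes a point from camera to tool coordinates, whose origin is the TCP and whose axes are the flange's). Camera axes: x right, y down, z forward; pixel columns grow to the right and rows downward; lengths in m; the calibration is good to about 2 mm. A picture is of the moment at which its call begins: read the wrist's pose just before it. camera_model takes no time and is no camera call.
- job.sign_off(): hands the job in, once; it reports no verdict.
The state is a dict: "time": time; "joint_pos": joint angles; "qd": joint speeds; "joint_torque": joint torques, N m; "ee_pos": TCP position; "orientation": TCP orientation; "force": force on the tool from outside, world axes, zero at the start; "wrist_torque": the same for the moment, N m; "gripper_width": finger opening in m.
Only numpy, scipy, OpenCV 4.12 (cv2) and the standard library are available. Lean on these libraries where they do the work, as an engineer would, in place of code of your own. Each camera call takes 0.05 s, during which the arm holds its last target. There are 200 camera calls.

## Task

A flat round tin has been left on the lamp hatch in the top of the projector. Without lifting it, push the tin with the fingers so that it slides right off the hatch and rests flat on the bare half of the projector's top; then press the ribbed pad of the hatch down once with the fingertips and let go, so that the push-push latch releases and the hatch pops up. Leave the hatch alone (a second press would shut it again), watch for two seconds that it stays open, and pick up nothing and leave all the other things where they are.

Things in the scene. Friction and masses are not known exactly. Their poses are not given: they have to be found in the camera images.
- projector: white projector, 240 (its x) by 320 mm (its y), fixed; origin under its centre at table height, z up, +x to its lens side (away from the robot), +y to the half with the hatch. Flat top 92 mm above the table, y -160..+160 mm; bare for y -160..+17 mm save the remote on the strip beyond x +70 mm. The shut hatch fills x -50..+50, y +20..+140 mm
- tin_center (a point): centre of the flat round metal tin (half-way up): 90 mm in diameter, 32 mm tall, about 0.14 kg, its foot rounded; it stands loose on the hatch and covers most of it
- hatch_pad (a point): middle of the ribbed thumb pad (34 x 20 mm) on the hatch's upper face, the place to press: at the projector's x 0, y +115 mm when shut, 95 mm from the hinge. Pressed here, the hatch sinks 7 mm to its stop; the latch trips within some 5 mm, at 3 to 5 N (so press on to the stop), and a spring (3 N here) lifts the hatch as the fingers go up. The point moves with the hatch
- hatch (a joint): angle of the lamp hatch, rad: 0 shut and latched, negative pressed in (stop at -0.075), positive open (springs to its stop at 0.5). Light-grey plate 100 (x) by 120 (y) by 6 mm; shut, its upper face is level, 95 mm above the table (3 mm proud). Hinged along the projector's y = +20 mm; its outer (+y) edge rises 58 mm when it pops
- latch (a joint): slide inside the projector that works the latch, in m: 0 while the shut hatch has not been pressed, 0.004 to 0.007 when pressed once, about 0.022 once the hatch has popped fully open; if the open hatch is pressed down again it latches shut and this stays above 0.014
- remote: black remote control, 34 x 120 x 16 mm, lying on the projector's top along the lens-side edge, long side along the projector's y; origin under its centre; loose, to be left alone
- calculator: desk calculator 190 x 140 x 36 mm on the table left of the projector; loose, to be left alone
- terminal: card terminal 165 x 80 x 48 mm on the table right of the projector; loose, to be left alone
- radio: handheld radio 130 x 60 x 36 mm with a 90 mm aerial, lying on the table right of the projector; loose, to be left alone
- tumbler: drinking glass, 72 mm wide, 100 mm tall, upright on the table left of the projector; loose, to be left alone
- stapler: stapler 130 x 36 x 47 mm on the table left of the projector; loose, to be left alone
- pen: pen 140 x 10 mm on the table beyond the projector; loose, to be left alone
Things that resemble listed ones, but are neither listed nor needed, are in the scene too. Of the things like the part that bears tin_center, leave any that is brown or purple; of the rest the larger one is meant.

How it is judged:
By the outcome, as a careful person would: the job done as asked, in the order asked, and still so for the second after the job is handed in, with the robot touching nothing.
It also fails if it takes over 48 s, if anything falls off the work surface, if the arm or the gripper's body presses on something with over 40 N, if the wrist force passes 120 N, or if a joint passes its speed limit or range.

## Working session

There is one attempt and no reset: what is moved stays moved. The work goes in short steps, Python scripts to look and compute and a tool call to move; the robot and the scene stay as the last step left them, time stands still between calls to the robot, and variables do not carry over. Pictures are saved under pics/ and viewed, about 8 in all and at most 12, crops included, and the job is handed in when it is done.

Besides the shell and the picture viewer there is one more tool, called after ">>>" as name([rows], argument=value, ...), one row to a line, values as JSON. send_rows: Moves the arm, as the interface text tells. Its arguments: {"type":"object","properties":{"deltas":{"type":"array"},"force":{"type":"number"}},"required":["deltas"]}

```bash
mkdir -p pics; ls; python3 - <<'E'
from rig import status, imaging, job, ctrl
import cv2, numpy as np
s=status.state(); print({k:np.round(v,3) for k,v in s.items()}, ctrl.grip_depth)
a=imaging.read_camera("top"); b=imaging.read_camera("scene")
cv2.imwrite("pics/top.png",a[:,:,::-1]); cv2.imwrite("pics/scene.png",b[:,:,::-1])
for n in("top","scene","wrist"): print(n,imaging.camera_model(n))
E
```

```text
pics
{'time': np.float64(0.0), 'joint_pos': array([ 1.154,  0.351,  1.652, -0.   ,  1.139, -0.085]), 'qd': array([ 0.001, -0.002, -0.001, -0.   ,  0.   ,  0.002]), 'joint_torque': array([-1.0000e-03, -5.0612e+01, -2.9140e+01, -0.0000e+00,  5.0000e-03,
       -0.0000e+00]), 'ee_pos': array([0.179, 0.52 , 0.231]), 'orientation': array([-0.   ,  0.165,  0.986, -0.001]), 'force': array([ 0.565, -0.326,  1.246]), 'wrist_torque': array([ 0.007, -0.002,  0.004]), 'gripper_width': np.float64(0.086)} 0.0187
top {'intrinsics': array([[351.11290519,   0.        , 253.21893533],
       [  0.        , 351.11290519, 192.23725436],
       [  0.        ,   0.        ,   1.        ]]), 'R': array([[-0.01112437, -0.99963494,  0.02462167],
       [-0.9808154 ,  0.00611582, -0.19484287],
       [ 0.19462116, -0.02631682, -0.98052538]]), 't': array([0.00261166, 0.59454959, 1.11175171])}
scene {'intrinsics': array([[372.26849068,   0.        , 255.93858082],
       [  0.        , 372.26849068, 189.24286849],
       [  0.        ,   0.        ,   1.        ]]), 'R': array([[ 0.86462213,  0.50241822, -0.00212265],
       [ 0.29398636, -0.50934437, -0.80878943],
       [-0.4074317 ,  0.69867321, -0.58809451]]), 't': array([-0.50072342, -0.1042381 ,  1.34958717])}
wrist {'intrinsics': array([[316.16914118,   0.        , 256.1059939 ],
       [  0.        , 316.16914118, 194.08387918],
       [  0.        ,   0.        ,   1.        ]]), 'T_tool_cam': array([[ 5.78230566e-05, -9.57270110e-01, -2.89195320e-01,
         7.42402471e-02],
       [ 9.99999836e-01,  2.20064762e-04, -5.28495314e-04,
         2.37824376e-04],
       [ 5.69554467e-04, -2.89195242e-01,  9.57269966e-01,
        -1.43289800e-01],
       [ 0.00000000e+00,  0.00000000e+00,  0.00000000e+00,
         1.00000000e+00]])}
```

View pics/top.png

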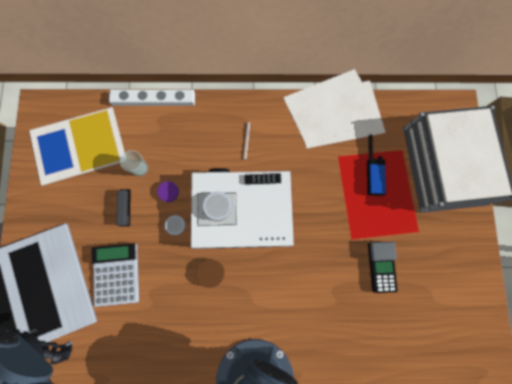

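View pics/scene.png

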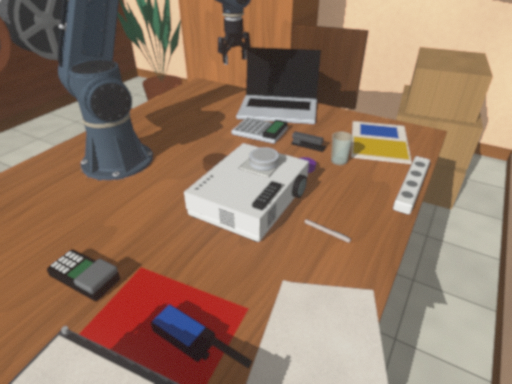

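The top view shows the projector at px (190–292, 171–247), with its hatch on the left half. There are three round tin-like things: one on the hatch at (216,205), a purple one on the table at (167,190) and a small grey one on the table at (174,225). The one on the hatch is meant, since it is the largest and not brown or purple. I'll confirm it in a crop and measure.

```bash
cat > h.py <<'E'
from rig import status, imaging, job, ctrl
import cv2, numpy as np
from scipy.spatial.transform import Rotation as Ro
def pose():
    s=status.state(); q=s["orientation"]; return s, Ro.from_quat([q[1],q[2],q[3],q[0]]).as_matrix()
def cam(n):
    m=imaging.camera_model(n); K=m["intrinsics"]
    if n!="wrist": return K,m["R"],m["t"]
    s,R=pose(); T=m["T_tool_cam"]; Rw=R@T[:3,:3]; c=R@T[:3,3]+s["ee_pos"]
    return K,Rw.T,-Rw.T@c
def ray(c,p,z):
    K,R,t=c; o=-R.T@t; d=R.T@np.linalg.solve(K,[p[0],p[1],1]); return o+d*(z-o[2])/d[2]
def proj(c,X):
    K,R,t=c; v=K@(R@np.asarray(X)+t); return v[:2]/v[2]
def tri(c1,p1,c2,p2):
    P=[c[0]@np.column_stack([c[1],c[2]]) for c in(c1,c2)]
    X=cv2.triangulatePoints(P[0],P[1],np.array(p1,float),np.array(p2,float)).ravel(); return X[:3]/X[3]
E
python3 - <<'E'
from h import *
a=cv2.imread("pics/top.png"); b=cv2.imread("pics/scene.png")
A=cv2.resize(a[155:260,150:305],None,fx=5,fy=5,interpolation=cv2.INTER_CUBIC)
B=cv2.resize(b[135:240,180:320],None,fx=5,fy=5,interpolation=cv2.INTER_CUBIC)
cv2.imwrite("pics/topc.png",A); cv2.imwrite("pics/scenec.png",B)
c=cam("top")
g=cv2.cvtColor(a,cv2.COLOR_BGR2HSV); m=((g[:,:,1]<60)&(g[:,:,2]>110)).astype(np.uint8)
m=cv2.morphologyEx(m,cv2.MORPH_CLOSE,np.ones((5,5)))
for k in cv2.findContours(m,cv2.RETR_EXTERNAL,cv2.CHAIN_APPROX_NONE)[0]:
    if cv2.pointPolygonTest(k,(260,210),False)>0:
        r=cv2.minAreaRect(k); print(r,[ray(c,p,.092).round(3) for p in cv2.boxPoints(r)])
print(ray(c,(216,205),.127))
E
```

```text
((240.78219604492188, 208.9140625), (76.34392547607422, 103.17790222167969), 88.69805145263672) [array([0.657, 0.209, 0.092]), array([ 0.663, -0.128,  0.092]), array([ 0.415, -0.126,  0.092]), array([0.411, 0.198, 0.092])]
[0.54128977 0.11525325 0.127     ]
```

View pics/topc.png

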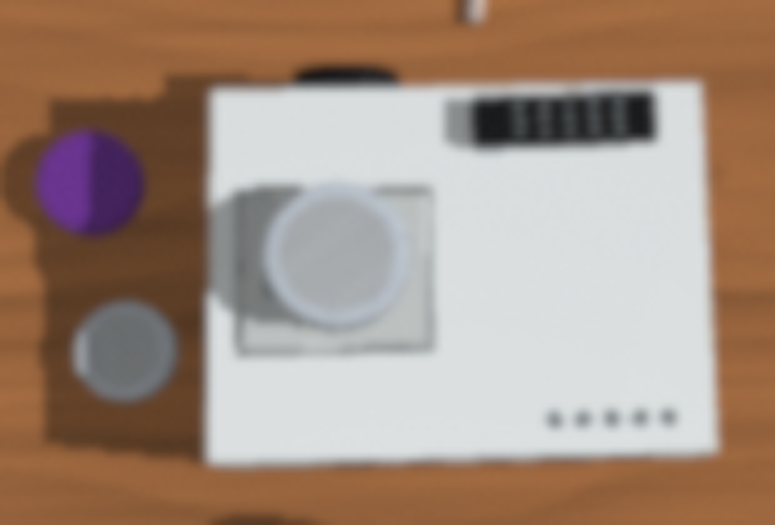

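View pics/scenec.png

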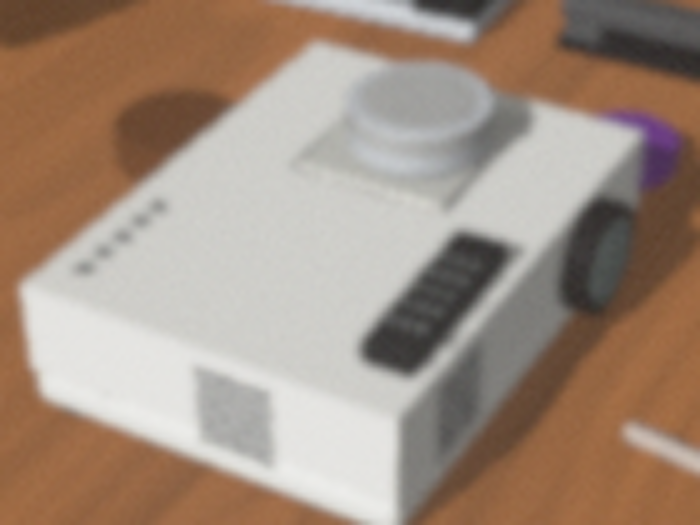

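The enlarged crop confirms that the grey, rimmed tin on the hatch is the largest: its circle is centred near crop (337,253), i.e. px (217,205). The other two, purple and small grey, stand on the table. Next I'll compute the rough projector frame and the first viewing move.

```bash
cat >> h.py <<'E'
def plan(X,yaw):
    """tool-frame delta to reach X, tool down, with tool x at heading yaw (rad)"""
    s,R=pose(); x=np.array([np.cos(yaw),np.sin(yaw),0]); z=np.array([0,0,-1.]); Rt=np.column_stack([x,np.cross(z,x),z])
    print("t=%.2f"%s["time"],"rot",Ro.from_matrix(R.T@Rt).as_rotvec().round(4),"shift",(R.T@(np.array(X)-s["ee_pos"])).round(4),"pos",s["ee_pos"].round(4),"F",s["force"].round(2),"w",round(float(s["gripper_width"]),4))
E
python3 - <<'E'
from h import *
c=cam("top"); f=lambda u,v:(150+(u+.5)/5-.5,155+(v+.5)/5-.5)
H=[ray(c,f(*p),.095) for p in((240,186),(433,187),(433,350),(237,354))]
P=[ray(c,f(*p),.092) for p in((208,88),(702,82),(718,453),(205,465))]
print(np.round(H,3),np.round(P,3)); 
o=np.mean(H,0); print("hatch c",o, "proj",o-[0,.08,0])
t=f(337,253); print(ray(c,t,.127))
g=lambda u,v:(180+(u+.5)/5-.5,135+(v+.5)/5-.5)
print("tri tin top",tri(c,t,cam("scene"),g(423,100)))
plan([.54,.2,.30],np.pi/2)
E
```

```text
[[0.59  0.177 0.095]
 [0.588 0.053 0.095]
 [0.483 0.053 0.095]
 [0.482 0.177 0.095]] [[ 0.656  0.2    0.092]
 [ 0.658 -0.123  0.092]
 [ 0.417 -0.126  0.092]
 [ 0.413  0.196  0.092]]
hatch c [0.53580425 0.11525234 0.095     ] proj [0.53580425 0.03525234 0.095     ]
[0.54063936 0.11215161 0.127     ]
tri tin top [0.54167746 0.11286162 0.12704326]
t=0.10 rot [-9.000e-04  5.000e-04  1.239e+00] shift [-0.4454 -0.1848 -0.069 ] pos [0.179  0.5198 0.2308] F [ 0.91 -0.65  0.53] w 0.0854
```

>>> send_rows([
  [0, 0, 0.1, 0, 0, -0.04, 0.05],
  [0, 0, 0.2, -0.02, -0.01, -0.07, 0.05],
  [0, 0, 0.32, -0.06, -0.025, -0.07, 0.05],
  [0, 0, 0.44, -0.1, -0.04, -0.07, 0.05],
  [0, 0, 0.56, -0.14, -0.055, -0.07, 0.05],
  [0, 0, 0.68, -0.18, -0.07, -0.07, 0.05],
  [0, 0, 0.8, -0.22, -0.085, -0.07, 0.05],
  [0, 0, 0.92, -0.26, -0.1, -0.07, 0.05],
  [0, 0, 1.04, -0.3, -0.115, -0.07, 0.05],
  [0, 0, 1.16, -0.34, -0.13, -0.07, 0.05],
])

```text
time: 0.93
ee_pos: [0.4529, 0.29, 0.3012]
orientation: [-0.0, 0.681, 0.732, -0.0]
force: [0.6, 1.2, 0.5]
gripper_width: 0.0501
```

```bash
python3 -c "
from h import *
plan([.54,.2,.30],np.pi/2)"
```

```text
t=0.93 rot [-0.0003  0.0001  0.073 ] shift [-0.0961  0.0803  0.0011] pos [0.4529 0.29   0.3012] F [0.58 1.21 0.55] w 0.0501
```

>>> send_rows([
  [0, 0, 0.02, -0.03, 0.025, 0, 0.05],
  [0, 0, 0.04, -0.06, 0.05, 0, 0.05],
  [0, 0, 0.07, -0.09, 0.075, 0, 0.05],
  [0, 0, 0.073, -0.096, 0.08, 0, 0.05],
  [0, 0, 0.073, -0.096, 0.08, 0, 0.05],
  [0, 0, 0.073, -0.096, 0.08, 0, 0.05],
  [0, 0, 0.073, -0.096, 0.08, 0, 0.05],
  [0, 0, 0.073, -0.096, 0.08, 0, 0.05],
  [0, 0, 0.073, -0.096, 0.08, 0, 0.05],
  [0, 0, 0.073, -0.096, 0.08, 0, 0.05],
])

```text
time: 1.77
ee_pos: [0.5386, 0.2031, 0.3015]
orientation: [0.0, 0.705, 0.71, 0.0]
force: [1.3, -0.1, -0.5]
gripper_width: 0.0501
```

```bash
python3 - <<'E'
from h import *
c=cam("wrist"); w=imaging.read_camera("wrist"); cv2.imwrite("pics/w1.png",w[:,:,::-1]); np.savez("w1.npz",K=c[0],R=c[1],t=c[2])
plan([.54,.2,.30],np.pi/2)
print([proj(c,p).round() for p in((.541,.113,.127),(.536,.151,.095))])
E
```

```text
t=1.82 rot [ 0.0002 -0.0001  0.0071] shift [-0.0029  0.0013  0.0014] pos [0.5387 0.2029 0.3014] F [ 0.13 -0.79  0.3 ] w 0.0499
[array([258., 253.]), array([254., 211.])]
```

View pics/w1.png

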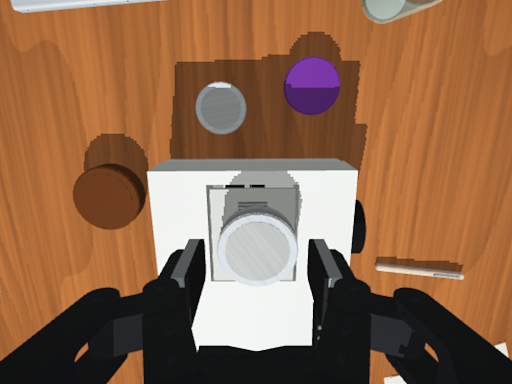

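The wrist view shows the tin's top at about (258,248), the hatch corners at about (207,186), (298,187), (298,281) and (209,281), and the pad ribs near (253,206). The brown tin stands on the table at (110,195). Now I'll refine the measurement.

```bash
python3 - <<'E'
from h import *
d=np.load("w1.npz"); c=(d["K"],d["R"],d["t"]); im=cv2.imread("pics/w1.png")
H=np.array([ray(c,p,.095) for p in((207,186),(298,187),(298,281),(209,281))]); print(H.round(3),H.mean(0).round(4))
P=np.array([ray(c,p,.092) for p in((148,171),(357,171))]); print(P.round(3))
g=cv2.medianBlur(cv2.cvtColor(im,cv2.COLOR_BGR2GRAY),3)
ci=cv2.HoughCircles(g,cv2.HOUGH_GRADIENT,1,60,param1=80,param2=20,minRadius=32,maxRadius=48); print(ci)
for k in ci[0]:
    print(ray(c,k[:2],.127).round(4), np.linalg.norm(ray(c,k[:2]+[k[2],0],.127)-ray(c,k[:2],.127)))
for k in ci[0][:1]: print("tri",tri(c,k[:2],cam("top"),(217.0,205.2)))
E
```

```text
[[0.482 0.181 0.095]
 [0.586 0.18  0.095]
 [0.592 0.057 0.095]
 [0.48  0.056 0.095]] [0.535  0.1186 0.095 ]
[[0.415 0.197 0.092]
 [0.653 0.199 0.092]]
[[[257.5 245.5  40.8]
  [109.5 196.5  33.8]]]
[0.5403 0.1217 0.127 ] 0.04505716517427338
[0.384  0.1772 0.127 ] 0.03556734261929368
tri [0.54189067 0.11366298 0.11151975]
```

>>> send_rows([
  [0, 0, 0.007, -0.008, 0.002, 0.03, 0.05],
  [0, 0, 0.007, -0.008, 0.002, 0.06, 0.05],
  [0, 0, 0.007, -0.008, 0.002, 0.09, 0.05],
  [0, 0, 0.007, -0.008, 0.002, 0.12, 0.05],
  [0, 0, 0.007, -0.008, 0.002, 0.145, 0.05],
  [0, 0, 0.007, -0.008, 0.002, 0.165, 0.05],
  [0, 0, 0.007, -0.008, 0.002, 0.18, 0.05],
  [0, 0, 0.007, -0.008, 0.002, 0.19, 0.05],
  [0, 0, 0.007, -0.008, 0.002, 0.198, 0.05],
  [0, 0, 0.007, -0.008, 0.002, 0.2, 0.05],
])

```text
time: 2.65
ee_pos: [0.5408, 0.1944, 0.1005]
orientation: [-0.0, 0.707, 0.707, -0.0]
force: [0.2, -0.3, 0.3]
gripper_width: 0.0501
```

```bash
python3 - <<'E'
from h import *
plan([.541,.164,.1005],np.pi/2)
c=cam("wrist"); w=imaging.read_camera("wrist"); cv2.imwrite("pics/w2.png",w[:,:,::-1])
plan([.541,.164,.1005],np.pi/2)
E
```

```text
t=2.65 rot [-0.001   0.0002 -0.0008] shift [-0.0304  0.0002 -0.    ] pos [0.5408 0.1944 0.1005] F [ 0.15 -0.32  0.32] w 0.0501
t=2.70 rot [-0.0005  0.0002 -0.0009] shift [-0.0304  0.0001  0.0004] pos [0.541  0.1944 0.1009] F [-0.13 -0.12 -0.31] w 0.0505
```

View pics/w2.png

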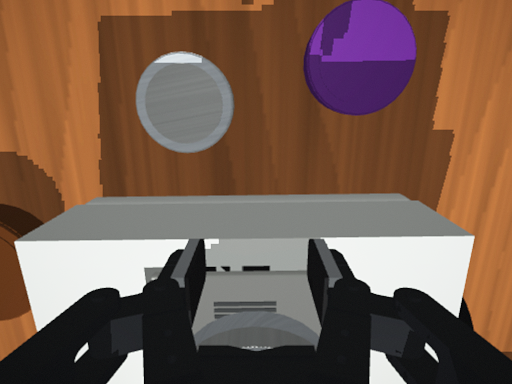

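The fingers straddle behind the tin, clear of the hatch, and the pad ribs show at (245,308). Now I push along −y.

>>> send_rows([
  [0, 0, 0, -0.012, 0, 0, 0.05],
  [0, 0, 0, -0.02, 0, 0, 0.05],
  [0, 0, 0, -0.026, 0, 0, 0.05],
  [0, 0, 0, -0.032, 0, 0, 0.05],
  [0, 0, 0, -0.038, 0, 0, 0.05],
  [0, 0, 0, -0.044, 0, 0, 0.05],
  [0, 0, 0, -0.05, 0, 0, 0.05],
  [0, 0, 0, -0.056, 0, 0, 0.05],
  [0, 0, 0, -0.061, 0, 0, 0.05],
  [0, 0, 0, -0.065, 0, 0, 0.05],
])

```text
time: 3.53
ee_pos: [0.5411, 0.1288, 0.1014]
orientation: [0.0, 0.708, 0.707, 0.0]
force: [0.1, 1.9, -0.2]
gripper_width: 0.05
```

>>> send_rows([
  [0, 0, 0, -0.005, 0, 0, 0.05],
  [0, 0, 0, -0.012, 0, 0, 0.05],
  [0, 0, 0, -0.019, 0, 0, 0.05],
  [0, 0, 0, -0.026, 0, 0, 0.05],
  [0, 0, 0, -0.033, 0, 0, 0.05],
  [0, 0, 0, -0.04, 0, 0, 0.05],
  [0, 0, 0, -0.047, 0, 0, 0.05],
  [0, 0, 0, -0.053, 0, 0, 0.05],
  [0, 0, 0, -0.058, 0, 0, 0.05],
  [0, 0, 0, -0.062, 0, 0, 0.05],
])

```text
time: 4.37
ee_pos: [0.5409, 0.0667, 0.1012]
orientation: [-0.0, 0.708, 0.707, -0.0]
force: [0.1, 0.7, -0.7]
gripper_width: 0.05
```

```bash
python3 - <<'E'
from h import *
plan([.54,.010,.1005],np.pi/2)
a=imaging.read_camera("top"); b=imaging.read_camera("scene")
A=cv2.resize(a[155:260,150:305],(700,474),interpolation=cv2.INTER_CUBIC)
cv2.imwrite("pics/t3.png",np.vstack([A[::,:,::-1]])); 
B=cv2.resize(b[135:240,180:320],(632,474),interpolation=cv2.INTER_CUBIC)
C=np.hstack([A,B]); cv2.imwrite("pics/c3.png",cv2.resize(C,(800,285),interpolation=cv2.INTER_AREA)[:,:,::-1])
E
```

```text
t=4.37 rot [-0.0003  0.0001 -0.0012] shift [-0.0567 -0.0008  0.0007] pos [0.5409 0.0667 0.1012] F [ 0.08  0.71 -0.68] w 0.05
```

View pics/c3.png

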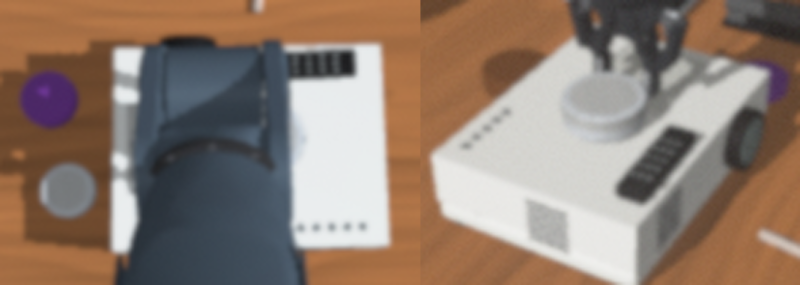

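The scene half shows the tin, at (600,105), sliding ahead of the fingers and clear of the remote. I keep pushing, then back off and rise.

>>> send_rows([
  [0, 0, 0, -0.006, 0, 0, 0.05],
  [0, 0, 0, -0.013, 0, 0, 0.05],
  [0, 0, 0, -0.02, 0, 0, 0.05],
  [0, 0, 0, -0.027, 0, 0, 0.05],
  [0, 0, 0, -0.034, 0, 0, 0.05],
  [0, 0, 0, -0.041, 0, 0, 0.05],
  [0, 0, 0, -0.047, 0, 0, 0.05],
  [0, 0, 0, -0.052, 0, 0, 0.05],
  [0, 0, 0, -0.055, 0, 0, 0.05],
  [0, 0, 0, -0.057, 0, 0, 0.05],
])

```text
time: 5.3
ee_pos: [0.5409, 0.0099, 0.1013]
orientation: [-0.0, 0.708, 0.707, -0.0]
force: [-0.6, 0.6, 0.4]
gripper_width: 0.0498
```

>>> send_rows([
  [0, 0, 0, 0.005, 0, 0, 0.05],
  [0, 0, 0, 0.015, 0, 0, 0.05],
  [0, 0, 0, 0.025, 0, -0.01, 0.05],
  [0, 0, 0, 0.04, 0, -0.04, 0.05],
  [0, 0, 0, 0.06, 0, -0.08, 0],
  [0, 0, 0, 0.09, 0, -0.11, 0],
  [0, 0, 0, 0.12, 0, -0.14, 0],
  [0, 0, 0, 0.14, 0, -0.16, 0],
  [0, 0, 0, 0.14, 0, -0.16, 0],
  [0, 0, 0, 0.14, 0, -0.16, 0],
])

```text
time: 6.13
ee_pos: [0.541, 0.1523, 0.2629]
orientation: [0.001, 0.706, 0.708, 0.001]
force: [0.1, -0.2, -0.4]
gripper_width: -0.0003
```

```bash
python3 - <<'E'
from h import *
plan([.535,.152,.115],np.pi/2)
c=cam("wrist"); w=imaging.read_camera("wrist"); b=imaging.read_camera("scene")
np.savez("w4.npz",K=c[0],R=c[1],t=c[2])
B=cv2.resize(b[135:240,180:320],(512,384),interpolation=cv2.INTER_CUBIC)
cv2.imwrite("pics/c4.png",cv2.resize(np.hstack([w,B]),(800,300),interpolation=cv2.INTER_AREA)[:,:,::-1]); cv2.imwrite("pics/w4.png",w[:,:,::-1])
E
```

```text
t=6.13 rot [ 0.0026 -0.0005  0.002 ] shift [-0.0004 -0.0063  0.1478] pos [0.541  0.1523 0.2629] F [ 0.06 -0.19 -0.38] w -0.0003
```

View pics/c4.png

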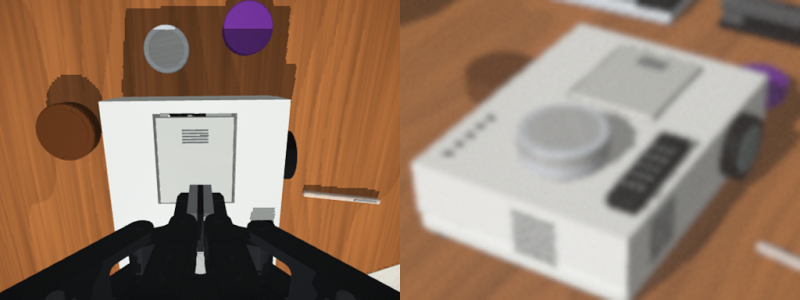

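The tin stands flat on the bare half, clear of hatch and remote, and the hatch is free. The pad ribs are at about (195,136) in the composite, i.e. wrist px (250,174). I'll locate the pad precisely in both views.

```bash
python3 - <<'E'
from h import *
d=np.load("w4.npz"); c=(d["K"],d["R"],d["t"]); im=cv2.imread("pics/w4.png")
g=cv2.cvtColor(im,cv2.COLOR_BGR2GRAY)[155:195,215:285]
bg=np.median(g); m=(g<bg-25).astype(np.uint8); m=cv2.morphologyEx(m,cv2.MORPH_CLOSE,np.ones((5,3)))
for k in cv2.findContours(m,cv2.RETR_EXTERNAL,cv2.CHAIN_APPROX_SIMPLE)[0]:
    x,y,w,h=cv2.boundingRect(k)
    if w*h>60: print((x+215,y+155,w,h), ray(c,(x+215+(w-1)/2,y+155+(h-1)/2),.095).round(4))
b=imaging.read_camera("scene"); f=lambda u,v:(180+(u*1.28-512+.5)*140/512-.5,135+(v*1.28+.5)*105/384-.5)
print("scene pad",ray(cam("scene"),f(654,62),.095).round(4),"tri",tri(c,(250,174.5),cam("scene"),f(654,62)).round(4))
print("tin top",ray(cam("scene"),f(563,129),.124).round(4))
plan([.535,.152,.105],np.pi/2)
E
```

```text
(232, 165, 36, 19) [0.5342 0.1535 0.095 ]
scene pad [0.5337 0.1585 0.095 ] tri [0.5355 0.154  0.098 ]
tin top [ 0.5402 -0.0384  0.124 ]
t=6.28 rot [-0.0019  0.0005 -0.001 ] shift [ 0.002  -0.0051  0.1553] pos [0.5404 0.1501 0.2603] F [ 0.38 -0.82 -0.07] w -0.0003
```

>>> send_rows([
  [0, 0, 0, 0.003, -0.006, 0.025, 0],
  [0, 0, 0, 0.003, -0.006, 0.05, 0],
  [0, 0, 0, 0.003, -0.006, 0.075, 0],
  [0, 0, 0, 0.003, -0.006, 0.1, 0],
  [0, 0, 0, 0.003, -0.006, 0.12, 0],
  [0, 0, 0, 0.003, -0.006, 0.135, 0],
  [0, 0, 0, 0.003, -0.006, 0.145, 0],
  [0, 0, 0, 0.003, -0.006, 0.15, 0],
  [0, 0, 0, 0.003, -0.006, 0.154, 0],
  [0, 0, 0, 0.003, -0.006, 0.155, 0],
])

```text
time: 7.12
ee_pos: [0.5351, 0.1531, 0.1061]
orientation: [-0.0, 0.708, 0.707, -0.0]
force: [-0.1, 0.1, 1.1]
gripper_width: -0.0002
```

```bash
python3 -c "
from h import *
plan([.5345,.153,.095],np.pi/2)"
```

```text
t=7.12 rot [-0.0002  0.0001 -0.0014] shift [-0.0001 -0.0006  0.0111] pos [0.5351 0.1531 0.1061] F [-0.08  0.11  1.14] w -0.0002
```

>>> send_rows([
  [0, 0, 0, 0, 0, 0.002, 0],
  [0, 0, 0, 0, 0, 0.004, 0],
  [0, 0, 0, 0, 0, 0.006, 0],
  [0, 0, 0, 0, 0, 0.008, 0],
  [0, 0, 0, 0, 0, 0.01, 0],
  [0, 0, 0, 0, 0, 0.012, 0],
  [0, 0, 0, 0, 0, 0.013, 0],
  [0, 0, 0, 0, 0, 0.014, 0],
  [0, 0, 0, 0, 0, 0.015, 0],
  [0, 0, 0, 0, 0, 0.015, 0],
])

```text
time: 7.95
ee_pos: [0.5352, 0.1534, 0.0913]
orientation: [0.0, 0.707, 0.707, 0.0]
force: [-0.7, 1.4, 3.3]
gripper_width: 0.0001
```

>>> send_rows([
  [0, 0, 0, 0, 0, 0.0005, 0],
  [0, 0, 0, 0, 0, 0.001, 0],
  [0, 0, 0, 0, 0, 0.0015, 0],
  [0, 0, 0, 0, 0, 0.002, 0],
  [0, 0, 0, 0, 0, 0.0025, 0],
  [0, 0, 0, 0, 0, 0.003, 0],
  [0, 0, 0, 0, 0, 0.003, 0],
  [0, 0, 0, 0, 0, 0.003, 0],
  [0, 0, 0, 0, 0, 0.003, 0],
  [0, 0, 0, 0, 0, 0.003, 0],
])

```text
time: 8.78
ee_pos: [0.5352, 0.1533, 0.0883]
orientation: [0.0, 0.707, 0.707, 0.0]
force: [0.5, 1.2, 3.6]
gripper_width: -0.0002
```

Contact is at about 3.5 N. I press on until the force shows the stop.

>>> send_rows([
  [0, 0, 0, 0, 0, 0.0003, 0],
  [0, 0, 0, 0, 0, 0.0006, 0],
  [0, 0, 0, 0, 0, 0.0009, 0],
  [0, 0, 0, 0, 0, 0.0012, 0],
  [0, 0, 0, 0, 0, 0.0015, 0],
  [0, 0, 0, 0, 0, 0.0015, 0],
  [0, 0, 0, 0, 0, 0.0015, 0],
  [0, 0, 0, 0, 0, 0.0015, 0],
  [0, 0, 0, 0, 0, 0.0015, 0],
  [0, 0, 0, 0, 0, 0.0015, 0],
])

```text
time: 9.62
ee_pos: [0.5353, 0.1534, 0.0877]
orientation: [0.0, 0.707, 0.707, 0.0]
force: [-4.2, -0.1, 14.5]
gripper_width: 0.0001
```

The stop is reached: 14.5 N, with z no longer following the command. I release straight up.

>>> send_rows([
  [0, 0, 0, 0, 0, -0.006, 0],
  [0, 0, 0, 0, 0, -0.016, 0],
  [0, 0, 0, 0, 0, -0.03, 0],
  [0, 0, 0, 0, 0, -0.05, 0],
  [0, 0, 0, 0, 0, -0.075, 0],
  [0, 0, 0, 0, 0, -0.1, 0],
  [0, 0, 0, 0, 0, -0.125, 0],
  [0, 0, 0, 0, 0, -0.15, 0],
  [0, 0, 0, 0, 0, -0.17, 0],
  [0, 0, 0, 0, 0, -0.18, 0],
])

```text
time: 10.45
ee_pos: [0.5355, 0.1534, 0.2696]
orientation: [0.001, 0.707, 0.707, 0.001]
force: [-0.5, -0.2, 0.2]
gripper_width: -0.0003
```

```bash
python3 - <<'E'
from h import *
w=imaging.read_camera("wrist"); b=imaging.read_camera("scene")
B=cv2.resize(b[135:240,180:320],(512,384),interpolation=cv2.INTER_CUBIC)
cv2.imwrite("pics/c5.png",cv2.resize(np.hstack([w,B]),(800,300),interpolation=cv2.INTER_AREA)[:,:,::-1])
plan([.4,.153,.30],np.pi/2)
E
```

```text
t=10.55 rot [ 0.0023 -0.0004 -0.001 ] shift [-0.0005 -0.1354 -0.0322] pos [0.5355 0.1534 0.2681] F [-0.73 -0.23 -0.19] w 0.0003
```

View pics/c5.png

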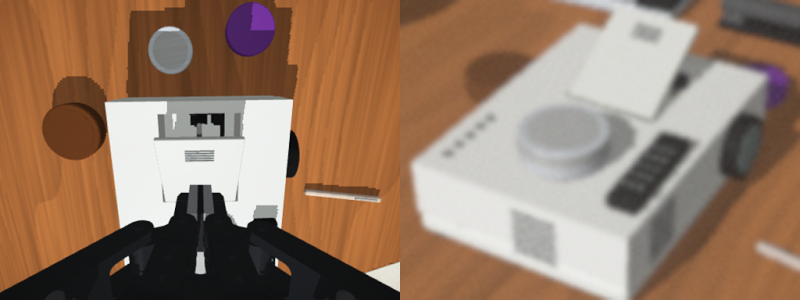

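The hatch has popped up: in the scene half the plate stands raised at (635,60), and the tin and remote are unmoved. I'll hold clear for two and a half seconds and look again.

>>> send_rows([
  [0, 0, 0, 0, 0, -0.02, 0],
  [0, 0, 0, 0, 0, -0.03, 0],
  [0, 0, 0, 0, 0, -0.03, 0],
  [0, 0, 0, 0, 0, -0.03, 0],
  [0, 0, 0, 0, 0, -0.03, 0],
  [0, 0, 0, 0, 0, -0.03, 0],
  [0, 0, 0, 0, 0, -0.03, 0],
  [0, 0, 0, 0, 0, -0.03, 0],
  [0, 0, 0, 0, 0, -0.03, 0],
  [0, 0, 0, 0, 0, -0.03, 0],
])

```text
time: 11.38
ee_pos: [0.5351, 0.1533, 0.2967]
orientation: [-0.0, 0.707, 0.707, -0.0]
force: [-0.7, 0.2, 0.3]
gripper_width: -0.0001
```

>>> send_rows([
  [0, 0, 0, 0, 0, 0, 0],
  [0, 0, 0, 0, 0, 0, 0],
  [0, 0, 0, 0, 0, 0, 0],
  [0, 0, 0, 0, 0, 0, 0],
  [0, 0, 0, 0, 0, 0, 0],
  [0, 0, 0, 0, 0, 0, 0],
  [0, 0, 0, 0, 0, 0, 0],
  [0, 0, 0, 0, 0, 0, 0],
  [0, 0, 0, 0, 0, 0, 0],
  [0, 0, 0, 0, 0, 0, 0],
])

```text
time: 12.22
ee_pos: [0.5351, 0.1534, 0.2968]
orientation: [0.0, 0.707, 0.707, 0.0]
force: [0.8, 0.0, -0.8]
gripper_width: 0.0001
```

>>> send_rows([
  [0, 0, 0, 0, 0, 0, 0],
  [0, 0, 0, 0, 0, 0, 0],
  [0, 0, 0, 0, 0, 0, 0],
  [0, 0, 0, 0, 0, 0, 0],
  [0, 0, 0, 0, 0, 0, 0],
  [0, 0, 0, 0, 0, 0, 0],
  [0, 0, 0, 0, 0, 0, 0],
  [0, 0, 0, 0, 0, 0, 0],
  [0, 0, 0, 0, 0, 0, 0],
  [0, 0, 0, 0, 0, 0, 0],
])

```text
time: 13.05
ee_pos: [0.5351, 0.1533, 0.2968]
orientation: [-0.0, 0.707, 0.707, -0.0]
force: [0.6, -0.1, 0.3]
gripper_width: 0.0002
```

```bash
python3 - <<'E'
from h import *
b=imaging.read_camera("scene"); o=cv2.imread("pics/scene.png")[:,:,::-1]
B=cv2.resize(b[135:240,180:320],(512,384),interpolation=cv2.INTER_CUBIC)
cv2.imwrite("pics/c6.png",cv2.resize(np.hstack([b,B]),(800,300),interpolation=cv2.INTER_AREA)[:,:,::-1])
plan([.5,.15,.3],np.pi/2)
E
```

```text
t=13.10 rot [-0.     0.    -0.001] shift [-0.0034 -0.0351 -0.0032] pos [0.5351 0.1533 0.2968] F [-0.39  0.2   0.29] w -0.0002
```

View pics/c6.png

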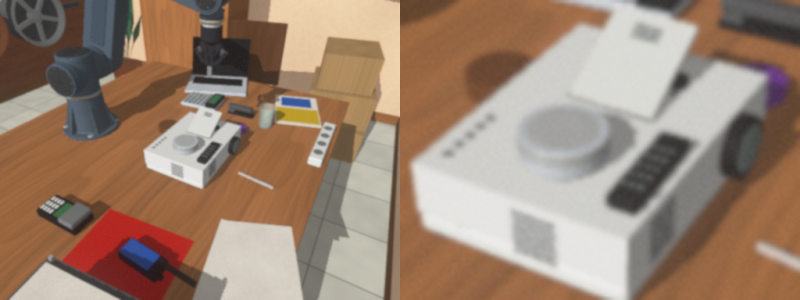

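After 2.5 s the hatch still stands open, the tin lies flat, and everything else looks as before.

```bash
python3 -c "
from rig import job; print(job.sign_off())"
```

```text
the job is handed in; nothing more can be done
None
```

The tin is off the hatch and the hatch is open. The job was handed in at about 13 s of the 48 s allowed.

- **Tin:** I pushed it about 150 mm with two half-open fingers. It rests flat on the bare half at about projector y −75 mm, clear of the hatch and the remote.
- **Hatch:** I pressed the pad once with shut fingertips. The force reached 14.5 N at the stop, and the hatch popped up when I lifted straight off.
- **Last checks:** about 2.5 s later the camera showed the hatch still open, the tin flat, and the remote and other things where they were. The gripper was about 15 cm above the raised pad, with only sensor noise on the force reading.
- **Disagreements:** early estimates of the tin's y position differed by up to 9 mm between views, and of the pad's by about 5 mm. Combining the wrist view with the top view put the tin's top at 112 mm, but top plus scene gave 127 mm, which matches the stated sizes, so I used that. None of this affected the outcome.
- **Not measured:** I judged the hatch angle from the pictures only and had no reading of the latch.

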